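# Close a split blower housing over its impeller and hold it pressed

### The job

Lay the loose impeller into the round recess of the lower housing half that stands on the spring nest and let go of it, then fit the upper housing half over it onto the two dowels, the large hole over the thick dowel, until the two halves meet flush all round. Keep hold of the upper half and push the closed pair well down against the nest's springs, past half of their travel, and finish while still gripping and pressing it there; do not let go at the end. Leave the tape roll, the jar and the spare blower where they are.

Things in the scene. Friction and masses are not known exactly. Their poses are not given: they have to be found in the camera images.
- upper_mid (a point): Upper housing half, loose, grey plastic, right way up: disc 82 mm wide, 18 mm high, an ear at +y and -y (to 63 mm from the centre), outlet flange at +x (to 50 mm), motor cap on top. 42 mm high overall, 0.15 kg. Recess underneath 64 mm wide, 12 mm deep. Point: its centre, 21 mm above its underside; z up. It starts turned less than 0.6 rad from the lower half, never the wrong way round.
- cap_mid (a point): Centre of the motor cap on the upper half, the block to grip it by: 34 mm along x (grip across this), 56 mm along y, 24 mm high, standing on the 18 mm high disc; point 30 mm above the underside, straight above the centre.
- hole_large (a point): Upper mouth of the large dowel hole, 14 mm wide, through the ear at y = +50 mm, x = 0 of the upper half, 18 mm above its underside.
- hole_small (a point): Upper mouth of the small dowel hole, 10 mm wide, through the ear at y = -50 mm, x = 0 of the upper half, 18 mm above its underside.
- lower_face (a point): Lower housing half, grey, same outline and axes as the upper (ears +y and -y, flange +x), 14 mm high, level on a sprung nest (plate 84 x 128 mm) fixed to the bench. Point: centre of its flat upper face, 31 mm above the bench unpressed; z up. Recess 64 mm wide, 10 mm deep: the seated impeller's centre is at this point. When joined, axes agree and the upper half's centre is 21 mm above this point.
- dowel_large (a point): Tip of the thick steel dowel of the lower half, 12 mm diameter, at y = +50 mm from its centre, standing 14 mm above its upper face; its top 4.5 mm taper to 6 mm.
- dowel_small (a point): Tip of the thin steel dowel of the lower half, 8 mm diameter, at y = -50 mm from its centre, standing 14 mm above its upper face; its top 4.5 mm taper to 3 mm.
- lower_half (a joint): How far the lower half is pushed down against the nest's springs: 0 up (start), 0.008 m fully down. It stays up under the parts' weight; with them on it starts to sink at about 2.5 N of push and needs 1.5 N more per mm: some 9 N half way, 15 N fully down. It springs back when not pressed.
- impeller_mid (a point): Impeller, loose, black plastic wheel 55 mm wide, 20 mm high (52 to 57 mm between the fingers; 52 and firmest along its x or y), lying on the mat, about 20 g. Point: its centre, half-way up; z up. It may go in at any turn. Seated, it stands 10 mm above the lower half's face. It lies in one of two places, the tape roll in the other.
- tape_mid (a point): Roll of green marking tape, 72 mm diameter, 18 mm high, loose, a bystander; centre, half-way up.
- jar_mid (a point): White jar, 58 mm diameter, 54 mm high, loose, a bystander; centre, 22 mm up.
- blower_mid (a point): Spare dark grey blower, about 78 x 84 x 29 mm, loose, a bystander on the orange board to the right; centre, half-way up.

How it is judged:
By the outcome, as a careful person would: the job done as asked, in the order asked, and still so for the second after the job is handed in, while the arm keeps its last pose, push and grip.
It also fails if it takes over 48 s, if anything falls off the work surface, if the arm or the gripper's body presses on something with over 40 N, if the wrist force passes 120 N, or if a joint passes its speed limit or range.

### The arm

A 6-joint arm with a two-finger parallel gripper is mounted at the origin on a cart in front of the work surface, level with it; the furniture and walls round the work are solid. World frame = base frame: x ahead of the robot, y to its left, z up, the work surface at z = 0. Lengths are in mm, angles in rad, forces in N, time in s.
With the tool pointing down it reaches from about 275 to 750 mm from the base axis. Payload 10.2 kg.
Tool frame: the origin (TCP) lies midway between the tips of the shut fingers; the grasp point (between the pads) lies 19 mm behind it (ctrl.grasp_offset is the distance from the TCP to the grasp point, in mm); z points along the fingers, y is the line along which they close (so a half turn about z gives the same grasp; the last joint's range is limited). The gripper opens to 85 mm and grips with 20 to 120 N. Pads are 22 mm wide; open, the fingers measure 114 mm over their backs; the gripper's body (76 mm by 85 mm) begins 54 mm behind the grasp point. The pads swing forward as they close: fully open they stand 13 mm farther back than shut.
Start: joints at [-1.437, 0.313, 1.498, -0, 1.331, -0.223], TCP at [183.358, -491.946, 198.394] pointing down, gripper open.
Joint ranges: [-2.94, 2.94], [-0.97, 2.17], [0.19, 2.56], [-1.23, 4.37], [0.02, 3.11], [-2.88, 2.88]. Speed limits (rad/s): [2.39, 2.39, 3.01, 3.14, 3.14, 3.14].

### API

Orientations are given as a unit quaternion [w, x, y, z].
In Python, from rig import ctrl, viewer, models gives the robot as it stands. The module is installed in compiled form; this text tells all that it offers.
- The arm moves only by the shell command python3 -m pendant 'ROWS' [OPENING] [FORCE]. ROWS is text: rows parted by semicolons, each of 4 numbers parted by spaces: the shift along the tool's x, y, z in m, then the turn about the tool's z in rad. In form: x y z yaw; .... A call has 1 to 10 rows; each row shifts and turns the commanded pose from where the row before left it, along the tool's axes as they then stand; what a row does not reach is not made up. A row lasts 1/8 s, in which the tool goes at most 62.5 mm and 10.7 degrees, less where a joint would pass 70% of its speed; a pose out of reach is approached as far as the arm can. A call is refused whole if a number of a shift passes 0.0625 or a number of a turn 0.188, either way. A call with a gripper value outside its range is refused whole. OPENING is the opening, from 0 (shut) to 1 (fully open), set as the call begins (- or left out, the last holds). The fingers move at their own pace and stop on an object; FORCE is the grip in N (left out, the last holds). Time passes only in rows, so rows that do not move let the fingers close. It gives the time, the measured TCP pose, the force, the opening and the grip force at its end, in the units of the state.
- ctrl.sense(): the state, without advancing time (a new reading comes with each control period).
- viewer.capture(name): name is "side" or "top" or "wrist"; returns a dict with "color" (400x640x3 uint8, red, green, blue), "vertical_fov" (degrees; the focal length in pixels is half the picture's height over the tangent of half this angle, whatever the lens; pixels are square), "cx", "cy" (the principal point, pixels), "pose" (4x4, takes a point from camera to world coordinates). Camera axes: x right, y down, z forward; pixel columns grow to the right and rows downward; lengths in mm; the calibration is good to about 2 mm. A picture is of the moment at which its call begins. There is no depth.
- ctrl.finish_job(): hands the job in; it is judged then, once.
Trained networks look in the newest picture that a camera, given by its name, has taken for a name from the list of things; names that differ only in an ending like _2 or _b are one class to them, and where a whole thing is asked for, a point or a joint stands for the part that bears it (a point fixed in the world has none). Each returns a list of dicts, best first, with "p" (0 to 1); they miss things now and then, are a little off and sometimes report something else, mostly with a low value. They report only what shows in the picture. A call takes as long as a camera call.
- models.boxes_of(camera, query): "at" ([x, y, z] in mm, in world coordinates, good to about 4 mm: the middle of the surface that is visible of it).
The state is a dict: "time_s": time; "joints": joint angles; "dq": joint speeds; "tau": joint torques, N m; "eef_pos": TCP position; "ee_rot": TCP orientation; "force": force on the tool from outside, world axes, zero at the start; "wrist_torque": the same for the moment, N m; "grip_width": opening from 0.0 (shut) to 1.0 (fully open); "grip_force": force on a finger pad.
Only numpy, scipy, OpenCV 4.12 (cv2) and the standard library are available. Lean on these libraries where they do the work, as an engineer would, in place of code of your own. Each camera call takes 0.05 s, during which the arm holds its last target. There are 200 camera calls.

## Working session

There is one attempt and no reset: what is moved stays moved. The work goes in short steps, Python scripts to look and compute and a shell command to move; the robot and the scene stay as the last step left them, time stands still between calls to the robot, and variables do not carry over. Pictures are saved under pics/ and viewed, at most 10 in all, crops included, and the job is handed in when it is done.

```bash
mkdir -p pics
cat > h.py <<'E'
from rig import ctrl, viewer, models
import numpy as np, cv2
def cap(n,f=None):
    d=viewer.capture(n)
    if f: cv2.imwrite('pics/'+f,d['color'][:,:,::-1])
    return d
def proj(d,p):
    T=np.array(d['pose']);c=T[:3,:3].T@(np.array(p)-T[:3,3]);f=200/np.tan(np.radians(d['vertical_fov'])/2)
    return [round(float(d['cx']+f*c[0]/c[2]),1),round(float(d['cy']+f*c[1]/c[2]),1)]
def ray(d,u,v,z):
    T=np.array(d['pose']);f=200/np.tan(np.radians(d['vertical_fov'])/2)
    r=T[:3,:3]@np.array([(u-d['cx'])/f,(v-d['cy'])/f,1]);o=T[:3,3]
    return (o+r*(z-o[2])/r[2]).round(1)
def find(cam,qs):
    for q in qs:
        r=models.boxes_of(cam,q)
        print(cam,q,[([round(float(x)) for x in a['at']],round(float(a['p']),2)) for a in r[:3]])
E
python3 - <<'E'
from h import *
s=ctrl.sense();print(s);print(ctrl.grasp_offset)
d=cap('top','t0.png');print(d['pose'],d['vertical_fov'])
find('top',['upper_mid','cap_mid','hole_large','hole_small','lower_face','dowel_large','dowel_small','impeller_mid','tape_mid','jar_mid','blower_mid'])
d=cap('side','s0.png');print(d['pose'])
find('side',['upper_mid','lower_face','dowel_large','dowel_small','impeller_mid','tape_mid'])
E
```

```text
{'time_s': 0.0, 'joints': array([-1.43740241e+00,  3.13486934e-01,  1.49846579e+00,  6.77523187e-06,
        1.33102697e+00, -2.23376120e-01]), 'dq': array([ 0.00071451, -0.0009138 ,  0.00083437,  0.00013599, -0.00049924,
        0.00067408]), 'tau': array([ 2.71525607e-05, -4.12265432e+01, -2.59744996e+01, -1.23145710e-04,
        4.15379312e-03,  3.01195549e-07]), 'eef_pos': array([ 183.31483854, -491.61705187,  197.80541713]), 'ee_rot': array([-6.92666830e-04,  9.84131446e-01,  1.77439614e-01,  3.44783683e-05]), 'force': array([-0.07125417, -0.73033554,  0.03757317]), 'wrist_torque': array([-0.00267051,  0.00390008, -0.00395233]), 'grip_force': 0.0, 'grip_width': 0.9989159527542765}
18.700000000000003
[[ 2.69844819e-02 -9.90756134e-01  1.32944052e-01  3.67982471e+02]
 [-9.99635005e-01 -2.65715313e-02  4.87968468e-03  3.60014627e+00]
 [-1.30205050e-03 -1.33027203e-01 -9.91111531e-01  1.36052977e+03]
 [ 0.00000000e+00  0.00000000e+00  0.00000000e+00  1.00000000e+00]] 42.66510997703362
top upper_mid [([456, -16, 19], 0.75)]
top cap_mid [([455, -13, 21], 0.85)]
top hole_large [([458, 
[... 175 characters left out ...]
6)]
top impeller_mid [([409, 285, 13], 0.89)]
top tape_mid [([391, 200, 16], 0.77)]
top jar_mid [([717, 111, 54], 0.66)]
top blower_mid [([564, -281, 37], 0.6)]
[[ 9.97918148e-01 -3.08816229e-02  5.66188556e-02  5.11239841e+02]
 [-6.44922346e-02 -4.73094409e-01  8.78648070e-01 -8.25078057e+02]
 [-3.48014344e-04 -8.80470332e-01 -4.74101122e-01  5.04044047e+02]
 [ 0.00000000e+00  0.00000000e+00  0.00000000e+00  1.00000000e+00]]
side upper_mid [([459, -32, 18], 0.82)]
side lower_face [([658, -46, 27], 0.62)]
side dowel_large [([660, -56, 23], 0.85)]
side dowel_small [([657, -50, 24], 0.61)]
side impeller_mid [([415, 279, 12], 0.73), ([655, -48, 26], 0.38)]
side tape_mid [([394, 181, 10], 0.86)]
```

View pics/t0.png

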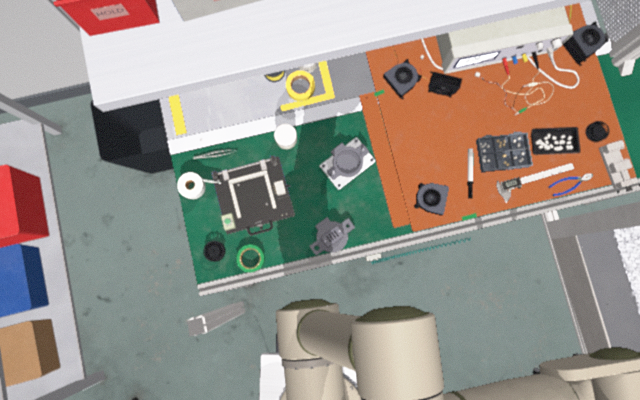

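The top view shows the upper half at pixel (333,235), the lower half on its nest at (347,160), the impeller at (214,250), the tape at (250,258) and the jar at (286,136). The network positions agree with this.

View pics/s0.png

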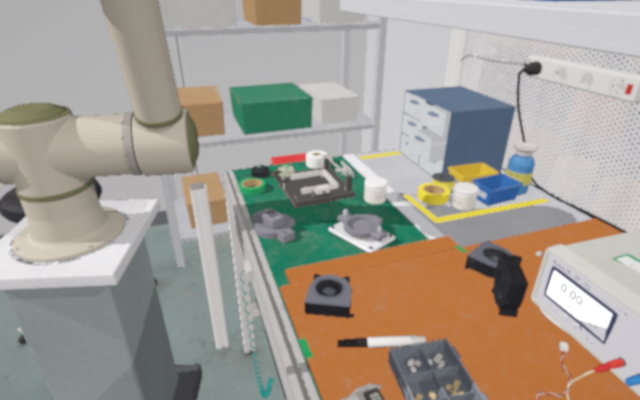

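```bash
python3 -m pendant '0 -0.03 0 0.15;0.03 -0.05 -0.01 0; 0.03 -0.05 -0.01 0; 0.03 -0.05 -0.01 0; 0.03 -0.05 -0.01 0; 0.03 -0.05 -0.01 0; 0.02 -0.05 -0.01 0; 0.01 -0.04 0 0; 0 0 0 0;0 0 0 0' 1 20
python3 - <<'E'
from h import *
d=cap('wrist','w0.png');print(d['pose'],d['vertical_fov'])
find('wrist',['upper_mid','cap_mid','hole_large','hole_small','lower_face','dowel_large','dowel_small'])
E
```

```text
time_s: 2.2
eef_pos: [279.3, -94.6, 258.5]
ee_rot: [0.0, 0.995, 0.103, 0.0]
force: [1.2, -0.3, 0.3]
grip_width: 0.999
grip_force: 0.0
[[ 2.04661146e-01 -9.30700583e-01 -3.03167019e-01  3.57213708e+02]
 [-9.78832772e-01 -1.94449072e-01 -6.38432627e-02 -7.87848780e+01]
 [ 4.68416308e-04  3.09816049e-01 -9.50796401e-01  4.35017275e+02]
 [ 0.00000000e+00  0.00000000e+00  0.00000000e+00  1.00000000e+00]] 63.67034337901709
wrist upper_mid [([434, -13, 21], 0.72)]
wrist cap_mid [([433, -14, 14], 0.74)]
wrist hole_large [([435, -13, 18], 0.69)]
wrist hole_small [([438, -12, 19], 0.75)]
wrist lower_face [([434, -17, 15], 0.73)]
wrist dowel_large []
wrist dowel_small []
```

View pics/w0.png

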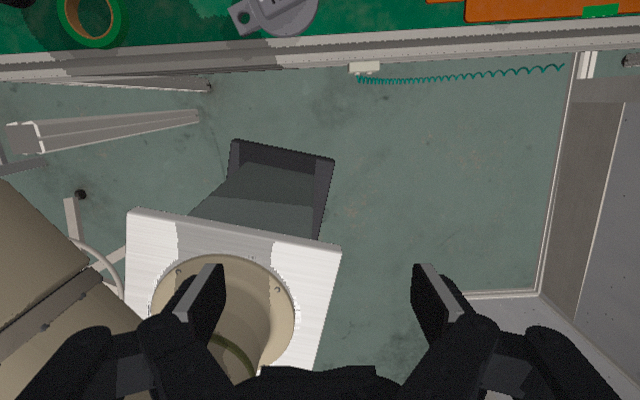

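The wrist camera looks back past the fingers, and the upper half is only partly in view at the top (270,10). I'll move forward so that both halves are in view.

```bash
python3 -m pendant '0.05 0 -0.02 0; 0.05 0 -0.02 0; 0.05 0.005 -0.02 0; 0.05 0.005 -0.02 0; 0.05 0 0 0; 0.015 0 0 0;0 0 0 0;0 0 0 0'
python3 - <<'E'
from h import *
d=cap('wrist','w1.png')
find('wrist',['upper_mid','cap_mid','hole_large','hole_small','lower_face','dowel_large','dowel_small'])
E
```

```text
time_s: 3.6
eef_pos: [540.1, -49.8, 338.6]
ee_rot: [0.0, 0.995, 0.103, 0.0]
force: [-0.2, -1.1, 0.3]
grip_width: 1.0
grip_force: 0.0
wrist upper_mid [([467, -13, 20], 0.56)]
wrist cap_mid [([468, -14, 13], 0.64), ([666, -50, 27], 0.6)]
wrist hole_large [([470, -12, 18], 0.58)]
wrist hole_small [([470, -11, 16], 0.86)]
wrist lower_face [([656, -49, 29], 0.66)]
wrist dowel_large [([660, -51, 30], 0.69)]
wrist dowel_small [([660, -48, 31], 0.89)]
```

View pics/w1.png

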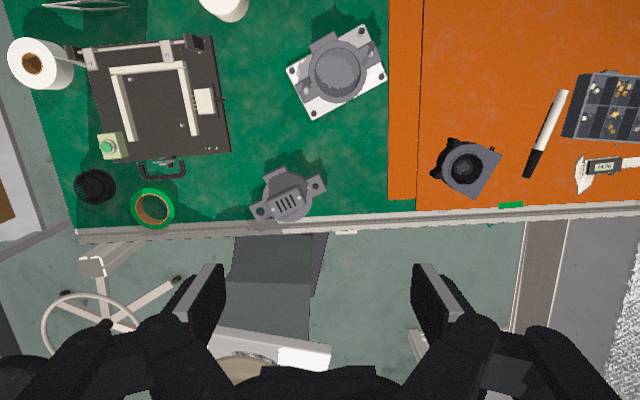

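The wrist view shows the lower half at (337,72) with its flange at top-left (323,42). The upper half is at (287,195) with ears near (258,211) and (318,186), the impeller at (95,186) and the tape at (153,207). Next I'll zoom in on both halves.

Run:
```python
import cv2,numpy as np
i=cv2.imread('pics/w1.png')
a=cv2.resize(i[20:130,280:390],(400,400),interpolation=2);b=cv2.resize(i[145:245,235:335],(400,400),interpolation=2)
cv2.imwrite('pics/z1.png',np.hstack([a,b]))
```

```text
(no output)
```

View pics/z1.png

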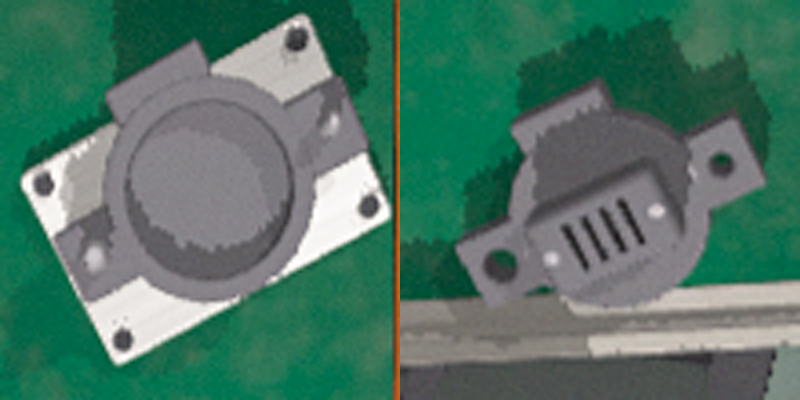

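Both large ears are on the left. The dowels are at wrist pixels (306.7,88.8) for large and (371.3,53.6) for small. The holes are at (260.3,211) for large and (315.3,186.5) for small.

Run:
```python
from h import *
d=cap('wrist')
for n,u1,u2,z in[('low',(306.7,88.8),(371.3,53.6),45),('up',(260.3,211),(315.3,186.5),18)]:
    a=ray(d,*u1,z);b=ray(d,*u2,z);v=a-b
    print(n,a,b,(a+b)/2,np.hypot(*v[:2]),'yaw',np.arctan2(-v[0],v[1]))
print(ray(d,337.8,71.7,31),'imp',ray(d,95,186,10),'tape',ray(d,153,207,9))
```

```text
low [627.  -16.7  45. ] [688.1 -92.4  45. ] [657.55 -54.55  45.  ] 97.2815501521229 yaw 0.679075479212779
up [427.   22.1  18. ] [486.  -57.7  18. ] [456.5 -17.8  18. ] 99.24232967841898 yaw 0.6366491402515051
[658.2 -54.3  31. ] imp [411.7 291.8  10. ] tape [394.1 198.4   9. ]
```

```bash
python3 -m pendant '-0.007 -0.045 0.01 0;-0.007 -0.045 0.01 0;-0.007 -0.045 0.015 0;-0.007 -0.045 0.015 0;-0.007 -0.045 0.02 0;-0.007 -0.045 0.02 0;-0.007 -0.045 0.025 0;-0.008 -0.042 0.025 0;0 0 0 -0.17;0 0 0 -0.17'
python3 -m pendant '0 0 0 -0.17;0 0 0 -0.17;0 0 0 -0.17;0 0 0 -0.17;0 0 0 -0.17;0 0 0 0;0 0 0 0'
python3 - <<'E'
from h import *
d=cap('wrist','w2.png')
find('wrist',['impeller_mid','tape_mid'])
print(proj(d,[411,289,10]))
E
```

```text
time_s: 5.3
eef_pos: [411.2, 288.6, 198.2]
ee_rot: [0.0, 0.962, 0.273, -0.0]
force: [-0.7, -0.4, 0.2]
grip_width: 0.993
grip_force: 0.0
time_s: 6.18
eef_pos: [411.5, 288.2, 198.4]
ee_rot: [-0.0, 0.767, 0.642, 0.0]
force: [-0.1, -0.6, -0.3]
grip_width: 1.0
grip_force: 0.0
wrist impeller_mid [([410, 291, 12], 0.95)]
wrist tape_mid [([396, 200, 17], 0.75)]
[316.9, 169.2]
```

View pics/w2.png

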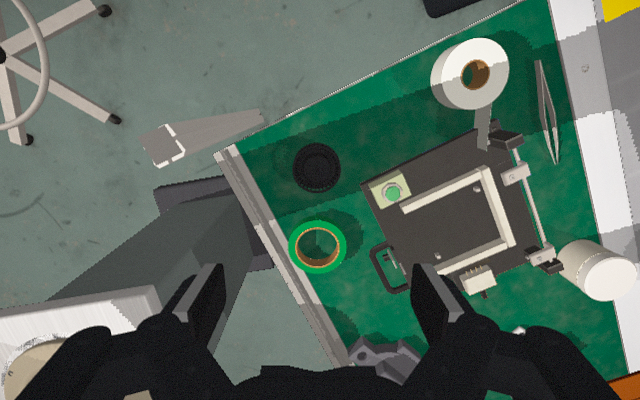

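The impeller is at (317,168), exactly where the estimate projects. The fixture edge is near (362,183), so I'll part-close the gripper before descending. First I'll check the impeller's orientation.

Run:
```python
import cv2,numpy as np
i=cv2.imread('pics/w2.png')[128:208,277:377]
g=np.clip(i.astype(float)*3.5,0,255).astype('uint8')
cv2.imwrite('pics/z2.png',cv2.resize(g,(750,600),interpolation=2))
```

```text
(no output)
```

View pics/z2.png

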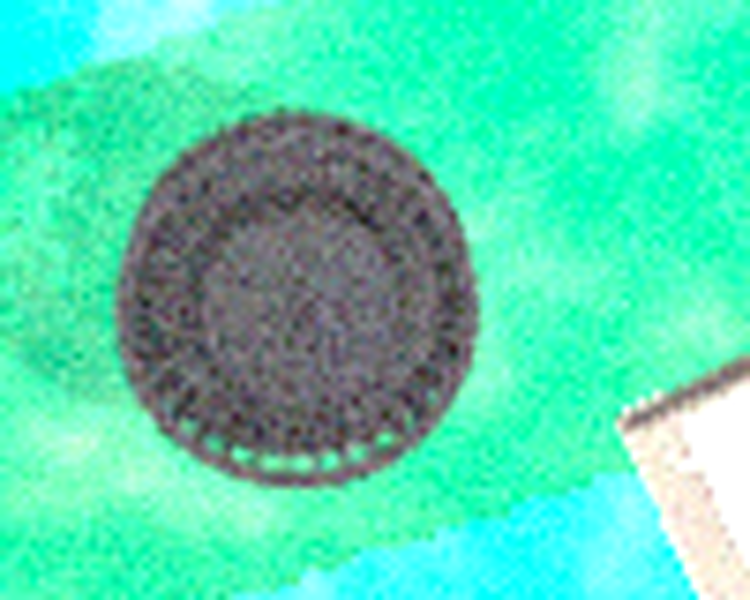

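```bash
python3 -m pendant '0.001 0 0.03 0;0 0 0.03 0;0 0 0.03 0;0 0 0.03 0;0 0 0.03 0;0 0 0.022 0;0 0 0.012 0;0 0 0.008 0;0 0 0 0;0 0 0 0' 0.78 20
python3 -m pendant '0 0 0 0;0 0 0 0;0 0 0 0;0 0 0 0;0 0 0 0;0 0 0 0' 0.4 25
```

```text
time_s: 7.58
eef_pos: [412.1, 289.4, 7.0]
ee_rot: [0.0, 0.766, 0.643, 0.001]
force: [-0.2, -0.3, -0.4]
grip_width: 0.778
grip_force: 0.0
time_s: 8.32
eef_pos: [411.7, 289.2, 6.4]
ee_rot: [-0.0, 0.766, 0.643, -0.0]
force: [0.1, 0.0, 0.7]
grip_width: 0.4
grip_force: 0.0
```

The fingers closed to 0.4 and read no grip force, so I'll look before trying again.

Run:
```python
from h import *
d=cap('wrist','w3.png')
find('wrist',['impeller_mid','tape_mid'])
cv2.imwrite('pics/z3.png',cv2.resize(np.clip(d['color'][100:400,170:490,::-1].astype(float)*2,0,255).astype('uint8'),(640,600)))
```

```text
wrist impeller_mid [([409, 293, 15], 0.92)]
wrist tape_mid [([402, 228, 17], 0.94)]
```

View pics/z3.png

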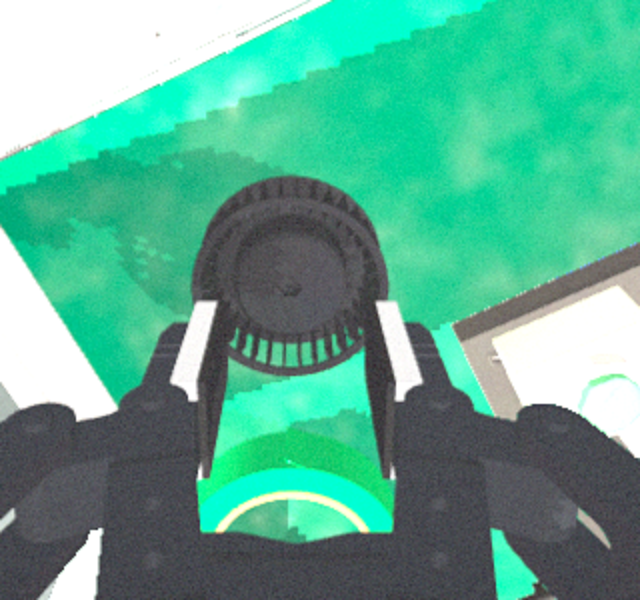

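Run:
```python
from h import *
d=cap('wrist')
print([proj(d,[411,289,z]) for z in (0,10,20)])
print(ray(d,315,242,20),ray(d,315,242,10), 'top edge',ray(d,316,188,0),ray(d,316,188,20),'bottom',ray(d,316,287,0))
s=ctrl.sense();p=s['eef_pos'];print('tcp',proj(d,p),proj(d,p+[0,0,10]),proj(d,p+[0,0,20]))
```

```text
[[316.3, 233.1], [316.3, 239.9], [316.2, 247.4]]
[410.9 292.4  20. ] [410.  287.8  10. ] top edge [415.9 317.4   0. ] [416.9 322.8  20. ] bottom [404.1 251.4   0. ]
tcp [317.4, 236.9] [317.4, 244.1] [317.4, 252.1]
```

The impeller hasn't moved from (411,290), so the fingertips passed above it. I'll reopen and go lower.

```bash
python3 -m pendant '0 0 0 0;0 0 0 0;0 0 0 0;0 0 0.005 0;0 0 0.005 0;0 0 0 0' 0.8 25
python3 -m pendant '0 0 0 0;0 0 0 0;0 0 0 0;0 0 0 0' 0.45 25
```

```text
time_s: 9.28
eef_pos: [411.4, 289.0, -4.2]
ee_rot: [-0.0, 0.766, 0.643, -0.001]
force: [0.7, -0.3, -0.2]
grip_width: 0.799
grip_force: 0.0
time_s: 9.78
eef_pos: [411.8, 289.2, -3.5]
ee_rot: [0.0, 0.766, 0.643, 0.0]
force: [0.2, 0.3, 0.8]
grip_width: 0.445
grip_force: 0.0
```

```bash
python3 -m pendant '0 0 0 0;0 0 0 0;0 0 0 0;0 0 0.003 0;0 0 0 0' 0.8 25
python3 - <<'E'
from h import *
d=cap('wrist','w4.png')
find('wrist',['impeller_mid','tape_mid'])
a=cv2.imread('pics/w4.png')[100:400,170:490];b=cv2.imread('pics/w3.png')[100:400,170:490]
d=cap('side');
s=ctrl.sense();u,v=map(int,proj(d,s['eef_pos']));print(u,v)
c=d['color'][max(v-60,0):v+40,u-50:u+50,::-1].copy();c[min(60,v),50]=(0,0,255)
c=cv2.resize(c,(300,300),interpolation=2)
cv2.imwrite('pics/z4.png',np.clip(np.hstack([cv2.resize(a,(320,300)),c])*1.8,0,255).astype('uint8'))
E
```

```text
time_s: 10.4
eef_pos: [411.5, 289.1, -6.9]
ee_rot: [-0.0, 0.766, 0.643, -0.0]
force: [0.1, 0.5, 0.6]
grip_width: 0.799
grip_force: 0.0
wrist impeller_mid [([412, 290, 12], 0.58)]
wrist tape_mid [([402, 229, 14], 0.72)]
260 177
```

View pics/z4.png

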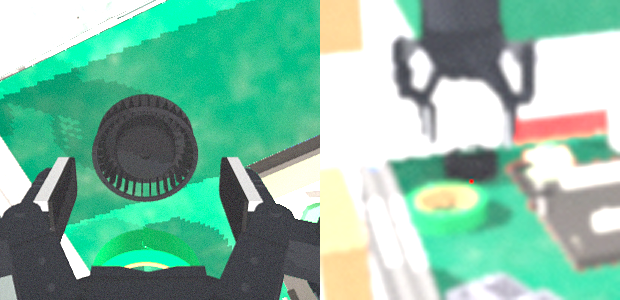

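In the side crop the fingertips are clearly above the wheel, roughly 35–40 mm above the reported TCP point. The wrist view agrees: the tip gap scales to about 40 mm above the TCP. I'll go deeper by feel.

```bash
python3 -m pendant '0 0 0.005 0;0 0 0.005 0;0 0 0.005 0;0 0 0 0' 0.8 25
python3 -m pendant '0 0 0 0;0 0 0 0;0 0 0 0;0 0 0 0' 0.5 20
```

```text
time_s: 11.1
eef_pos: [411.5, 289.1, -22.1]
ee_rot: [-0.0, 0.766, 0.643, -0.0]
force: [0.7, 0.2, -0.7]
grip_width: 0.797
grip_force: 0.0
time_s: 11.6
eef_pos: [411.9, 289.2, -21.1]
ee_rot: [0.0, 0.766, 0.643, 0.0]
force: [-1.6, -1.0, 5.2]
grip_width: 0.628
grip_force: 20.3
```

It's gripped, at 53 mm with 20 N. I'll lift, carry it to the lower half and turn so that the fingers straddle the part's x axis, clear of the dowels.

```bash
python3 -m pendant '0 0 -0.015 0;0 0 -0.03 0;0 0 -0.035 0;0 0 -0.03 0;0 0 0 0' 0.5 30
python3 -m pendant '-0.03 0.03 0 0;-0.03 0.03 0 0;-0.03 0.03 0 0;-0.03 0.03 0 0;-0.03 0.03 0 0;-0.03 0.03 0 0;-0.03 0.03 0 0;-0.03 0.03 0 0;-0.03 0.03 0 0;-0.026 0.032 0 0'
python3 -m pendant '0 0 0 -0.17;0 0 0 -0.17;0 0 0 -0.17;0 0 0 -0.17;0 0 0 -0.17;0 0 0 0;0 0 0 0'
python3 - <<'E'
from h import *
d=cap('wrist','w5.png')
find('wrist',['impeller_mid','lower_face'])
s=ctrl.sense();q=s['ee_rot'];y=2*np.arctan2(q[2],q[1]);e=np.array([657.5,-54.5])-s['eef_pos'][:2]
print('yaw',y,'tool dx,dy',e@[np.cos(y),np.sin(y)],e@[np.sin(y),-np.cos(y)])
d=cap('side');find('side',['impeller_mid'])
E
```

```text
time_s: 12.22
eef_pos: [412.9, 289.7, 91.0]
ee_rot: [0.001, 0.766, 0.643, 0.002]
force: [-0.6, 0.3, -0.1]
grip_width: 0.619
grip_force: 31.5
time_s: 13.48
eef_pos: [658.1, -55.9, 87.6]
ee_rot: [-0.001, 0.766, 0.643, -0.0]
force: [-0.1, 1.2, -0.4]
grip_width: 0.617
grip_force: 31.5
time_s: 14.35
eef_pos: [657.7, -54.6, 88.0]
ee_rot: [-0.0, 0.434, 0.901, -0.0]
force: [0.1, 0.4, 0.2]
grip_width: 0.621
grip_force: 31.5
wrist impeller_mid [([651, -55, 123], 0.77)]
wrist lower_face [([637, -33, 32], 0.85)]
yaw 2.2451241588991775 tool dx,dy 0.3383009120938517 -0.20516741483343542
side impeller_mid [([664, -69, 119], 0.87), ([656, -52, 24], 0.27)]
```

```bash
python3 -m pendant '0 0 0.025 0;0 0 0.025 0;0 0 0.02 0;0 0 0.01 0;0 0 0.004 0;0 0 0 0'
python3 -m pendant '0 0 0.002 0;0 0 0 0'
```

```text
time_s: 15.35
eef_pos: [658.2, -54.7, 4.8]
ee_rot: [0.0, 0.433, 0.902, 0.0]
force: [-0.3, 0.7, 0.1]
grip_width: 0.617
grip_force: 31.5
time_s: 15.6
eef_pos: [658.0, -54.7, 2.7]
ee_rot: [0.0, 0.433, 0.902, 0.0]
force: [-0.5, 0.7, -0.6]
grip_width: 0.616
grip_force: 31.5
```

No contact yet, with the wheel about 2–3 mm above the floor and already inside the recess. One more millimetre, then release.

```bash
python3 -m pendant '0 0 0.002 0;0 0 0 0'
python3 -m pendant '0 0 0 0;0 0 0 0;0 0 0 0' 0.8
python3 -m pendant '0 0 -0.01 0;0 0 -0.02 0;0 0 -0.04 0;0 0 -0.05 0;0 0 -0.05 0;0 0 -0.03 0;0 0 0 0' 1
python3 - <<'E'
from h import *
d=cap('wrist','w6.png')
find('wrist',['impeller_mid','lower_face','upper_mid'])
for p in([657.5,-54.5,41],[657.5,-54.5,31],[456.5,-17.8,42]):print(proj(d,p))
E
```

```text
time_s: 15.85
eef_pos: [657.9, -54.6, 0.3]
ee_rot: [-0.0, 0.433, 0.902, 0.0]
force: [0.3, 0.6, -0.4]
grip_width: 0.621
grip_force: 31.5
time_s: 16.23
eef_pos: [657.9, -54.6, 0.4]
ee_rot: [-0.0, 0.433, 0.902, 0.0]
force: [0.1, -0.3, -0.2]
grip_width: 0.798
grip_force: 0.0
time_s: 17.1
eef_pos: [658.8, -54.8, 204.5]
ee_rot: [0.003, 0.433, 0.902, 0.001]
force: [-0.4, -0.3, -0.5]
grip_width: 1.001
grip_force: 0.0
wrist impeller_mid [([654, -55, 31], 0.72), ([657, -36, 30], 0.41)]
wrist lower_face []
wrist upper_mid [([480, -26, 18], 0.81)]
[316.6, 172.9]
[316.6, 170.9]
[171.2, 9.6]
```

```bash
python3 -m pendant '0.026 -0.0225 0 0;0.026 -0.0225 0 0;0.026 -0.0225 0 0;0.026 -0.0225 0 0;0.026 -0.0225 0 0;0.025 -0.0225 0.02 0;0 0 0.02 0.037;0 0 0 0;0 0 0 0'
python3 - <<'E'
from h import *
d=cap('wrist','w7.png')
find('wrist',['upper_mid','cap_mid'])
u,v=map(int,proj(d,[456.5,-17.8,18]));print(u,v)
b=d['color'][v-80:v+80,u-80:u+80,::-1];a=cv2.imread('pics/w6.png')[171-70:171+70,317-70:317+70]
print('offs up',u-80,v-80)
cv2.imwrite('pics/z7.png',np.clip(np.hstack([cv2.resize(a,(400,400),interpolation=2)*1.0,cv2.resize(b,(400,400),interpolation=2)])*1.4,0,255).astype('uint8'))
E
```

```text
time_s: 18.42
eef_pos: [456.0, -18.3, 160.8]
ee_rot: [0.0, 0.449, 0.894, 0.0]
force: [-0.2, -0.1, 0.3]
grip_width: 1.0
grip_force: 0.0
wrist upper_mid [([456, -10, 20], 0.79)]
wrist cap_mid []
318 179
offs up 238 99
```

View pics/z7.png

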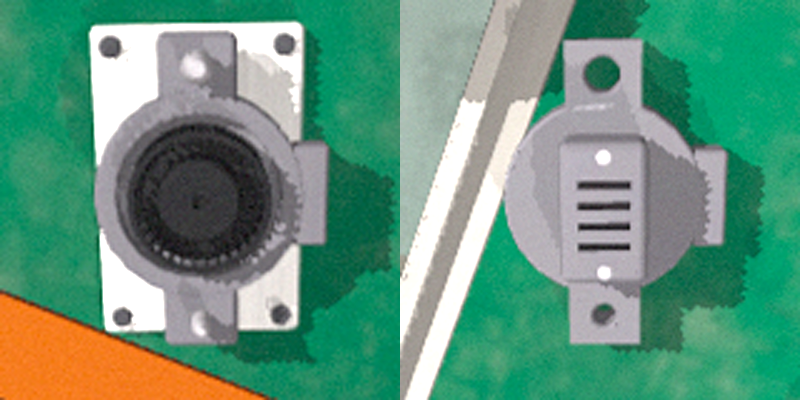

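The impeller sits centred in the recess (left panel). The upper half is aligned with the gripper (right panel), with its holes at crop (202,73) and (203,313). I'll refine both centres from these points.

Run:
```python
from h import *
from scipy.spatial.transform import Rotation as R
d=cap('wrist');s=ctrl.sense()
def M(p,q):
    m=np.eye(4);m[:3,:3]=R.from_quat([q[1],q[2],q[3],q[0]]).as_matrix();m[:3,3]=p;return m
E=np.linalg.inv(M(s['eef_pos'],s['ee_rot']))@np.array(d['pose'])
def rep(n,d,u1,u2,z):
    a=ray(d,*u1,z);b=ray(d,*u2,z);v=a-b;print(n,a,b,(a+b)/2,np.hypot(*v[:2]),np.arctan2(-v[0],v[1]))
f=lambda x,y:(238+x/2.5,99+y/2.5)
rep('up',d,f(202,73),f(203,313),18); rep('dots',d,f(203,157),f(203,272),42)
g=lambda x,y:(247+x/2.857,101+y/2.857)
d6=dict(d);d6['pose']=M([658.8,-54.8,204.5],[0.003,.433,.902,.001])@E
d6b=dict(d);d6b['pose']=M([658.8,-54.8,204.5],[0.0,.433,.902,0])@E
for k in(d6,d6b): rep('low',k,g(196,64),g(205,324),45); print(ray(k,*g(202,200),41))
q=s['ee_rot'];print(s['eef_pos'],'yaw',2*np.arctan2(q[2],q[1])-np.pi/2)
```

```text
up [426.4  23.   18. ] [486.5 -57.1  18. ] [456.45 -17.05  18.  ] 100.14000199720391 0.643700829182081
dots [443.5   0.5  42. ] [470.4 -35.7  42. ] [456.95 -17.6   42.  ] 45.10044345679984 0.639066548062101
low [624.1 -14.2  45. ] [688.2 -89.   45. ] [656.15 -51.6   45.  ] 98.50812149259573 0.7085161642223679
[657.2 -52.   41. ]
low [623.1 -14.   45. ] [687.2 -88.8  45. ] [655.15 -51.4   45.  ] 98.50812149259573 0.7085161642223679
[656.1 -51.9  41. ]
[455.96884637 -18.26906331 160.7629426 ] yaw 0.6392682405522141
```

Upper half: (456.7,-17.3), yaw 0.64. The arm was still settling when I took the lower-half picture, so I'll get a settled view from the same relative pose, which cancels camera bias, and measure the dowels in code.

```bash
python3 -m pendant '-0.025 0.0235 -0.02 0;-0.025 0.0235 -0.007 0;-0.025 0.0235 0 0;-0.025 0.0235 0 0;-0.025 0.0235 0 0;-0.0225 0.0226 0 -0.045;0 0 0 0;0 0 0 0;0 0 0 0'
python3 - <<'E'
from h import *
d=cap('wrist','w8.png');s=ctrl.sense();q=s['ee_rot'];print(s['eef_pos'],'yaw',2*np.arctan2(q[2],q[1])-np.pi/2)
g=cv2.cvtColor(d['color'],cv2.COLOR_RGB2GRAY)
for p in([623.1,-14,45],[625,-15.5,45],[687.2,-89,45],[689,-93,45]):print('pred',proj(d,p))
c=np.array(proj(d,[656.5,-53,45]))
for p in([625.5,-14.5,45],[688.5,-91.5,45]):
    u,v=map(int,proj(d,p));w=g[v-13:v+14,u-13:u+14]
    m=(w>np.percentile(w,93)).astype('uint8')
    n,l,st,ce=cv2.connectedComponentsWithStats(m)
    print((u,v),int(w.min()),int(w.max()),[(int(st[i][4]),(ce[i]+[u-13,v-13]).round(1).tolist()) for i in range(1,n) if st[i][4]>5])
    print('\n'.join(' '.join('%3d'%x for x in r) for r in w))
E
```

```text
time_s: 19.75
eef_pos: [655.5, -52.9, 187.9]
ee_rot: [0.0, 0.429, 0.903, 0.0]
force: [-0.8, -0.3, 0.4]
grip_width: 1.002
grip_force: 0.0
[655.60369414 -52.90162556 187.99526877] yaw 0.6838977061662761
pred [317.4, 128.5]
pred [317.9, 131.0]
pred [319.6, 223.1]
pred [318.6, 226.8]
(319, 130) 51 224 [(46, [316.5, 129.8])]
152 130 127 130 129 130 133 131 129 129 133 130 131 131 130 127 128 132 126 127 131 133 129 127 152 175 224
104  96 100 100 101  99 101  97 102  99 102 107 102 103 100 101 102 108 104 101 102 104 101  97  90  96 162
113 116 112 108 110 111 113 110 111 110 109 108 110 108 111 115 113 116 114 116 115 113 116 118 108  84 118
116 122 109 108 109 110 108 110 110 109 111 109 113 109 107 117 118 120 122 117 120 121 121 121 111  91  84
119 120 110 107 107 107 112 111 107 113 108 111 111 108 110 122 117 122 122 119 123 123 121 121 116  94  60
119 120 120 111 107 109 109 108 109 109 108 111 109 110 112 119 117 121 122 119 120 120 119 122 112  87  62
123 119 119 115 109 108 109 108 106 105 110  98 109 104 109 114 121 116 120 117 120 120 122 123 112  90  59
118 118 119 121 110 10
[... 4415 characters left out ...]
  75  70  75  73  70  63  54  51  53  48  59  54  48
 75  73  78  68  73  73  77  77  77  76  79  71  74  76  74  76  69  72  76  77  75  49  63  70  55  49  54
 57  67  74  69  72  75  75  76  78  75  76  72  71  73  74  76  72  68  73  75  77  74  73  78  75  58  53
 56  48  47  62  74  74  80  79  80  77  75  75  76  75  72  73  75  75  75  79  75  79  80  76  81  74  58
102  92  62  48  52  53  66  82  74  78  74  67  72  69  75  70  80  79  76  76  71  75  79  78  74  78  73
114 110 103 101  73  54  40  52  63  78  72  70  67  72  75  71  77  71  79  75  75  75  70  79  79  80  74
107 109 111 114 104  99  98  69  51  57  55  67  73  71  76  68  72  73  68  76  76  77  74  74  74  77  74
```

Run:
```python
from h import *
d=cap('wrist');a=ray(d,317.2,130.7,45);b=ray(d,318.2,226,45);v=a-b
print(a,b,(a+b)/2,np.hypot(*v[:2]),np.arctan2(-v[0],v[1]))
g=cv2.cvtColor(d['color'],cv2.COLOR_RGB2GRAY)
# nest plate pose from white corners (z=17)
hsv=cv2.cvtColor(d['color'],cv2.COLOR_RGB2HSV)
```

```text
[624.4 -15.8  45. ] [688.2 -92.6  45. ] [656.3 -54.2  45. ] 99.84327718980386 0.6931994212944594
```

Lower half: (656.4,-54.2), yaw 0.69, with 99.8 mm between the dowels, which confirms it. Now I'll go back to grip the upper half, coming down with force checks.

```bash
python3 -m pendant '0.025 -0.022 0 0;0.025 -0.022 0 0;0.026 -0.022 0 0;0.026 -0.022 0 0;0.026 -0.022 0 0;0.0253 -0.0216 0 0;0 0 0.04 0.045;0 0 0.05 0;0 0 0.05 0;0 0 0.03 0' 0.65 20
python3 - <<'E'
from rig import ctrl
import numpy as np
s=ctrl.sense();q=s['ee_rot'];y=2*np.arctan2(q[2],q[1]);e=np.array([456.7,-17.3])-s['eef_pos'][:2]
print(y-np.pi/2,'tool dx,dy',e@[np.cos(y),np.sin(y)],e@[np.sin(y),-np.cos(y)])
E
```

```text
time_s: 21.1
eef_pos: [456.1, -17.1, 15.8]
ee_rot: [-0.001, 0.449, 0.893, -0.0]
force: [1.2, 0.6, 1.2]
grip_width: 0.65
grip_force: 0.0
0.6389061736145836 tool dx,dy -0.5538979299772513 0.32785223790790974
```

```bash
python3 -m pendant '0 0 0.01 0;0 0 0.008 0;0 0 0 0'; python3 -m pendant '0 0 0.004 0;0 0 0 0'; python3 -m pendant '0 0 0.003 0;0 0 0 0'
```

```text
time_s: 21.48
eef_pos: [457.5, -17.5, -0.1]
ee_rot: [0.0, 0.449, 0.893, 0.0]
force: [0.1, -0.7, -0.2]
grip_width: 0.647
grip_force: 0.0
time_s: 21.72
eef_pos: [457.3, -17.4, -4.4]
ee_rot: [0.0, 0.449, 0.893, 0.0]
force: [-0.0, 1.1, -0.9]
grip_width: 0.648
grip_force: 0.0
time_s: 21.98
eef_pos: [457.1, -17.3, -7.7]
ee_rot: [-0.0, 0.449, 0.893, -0.0]
force: [0.0, 0.0, -0.1]
grip_width: 0.648
grip_force: 0.0
```

```bash
python3 -m pendant '0 0 0.003 0;0 0 0 0'; python3 -m pendant '0 0 0 0;0 0 0 0;0 0 0 0;0 0 0 0' 0.3 60
```

```text
time_s: 22.22
eef_pos: [457.1, -17.3, -10.8]
ee_rot: [-0.0, 0.449, 0.893, -0.0]
force: [-0.0, 0.3, -0.1]
grip_width: 0.648
grip_force: 0.0
time_s: 22.72
eef_pos: [457.4, -17.5, -10.3]
ee_rot: [0.0, 0.449, 0.893, 0.0]
force: [-0.4, 0.3, 5.7]
grip_width: 0.386
grip_force: 60.6
```

```bash
python3 -m pendant '0 0 -0.015 0;0 0 -0.03 0;0 0 -0.035 0;-0.025 0.023 0 0;-0.025 0.023 0 0;-0.025 0.023 0 0;-0.025 0.023 0 0;-0.025 0.023 0 0;-0.0238 0.0227 0 0;0 0 0 -0.05'
python3 -m pendant '0 0 0 0;0 0 0 0;0 0 0 0'
python3 - <<'E'
from h import *
s=ctrl.sense();q=s['ee_rot'];y=2*np.arctan2(q[2],q[1]);e=np.array([656.4,-54.2])-s['eef_pos'][:2]
print(y-np.pi/2,'tool dx,dy',e@[np.cos(y),np.sin(y)],e@[np.sin(y),-np.cos(y)])
d=cap('wrist','w9.png')
yw=y
def pt(x,yy,z,tz): # part coords relative to tcp: tool x ~ part y
    c,sn=np.cos(yw-np.pi/2),np.sin(yw-np.pi/2);return s['eef_pos']+[c*x-sn*yy,sn*x+c*yy,z+10.3]
print('hole exp',proj(d,pt(0,50.6,18,0)),proj(d,pt(0,-49.4,18,0)))
g=cv2.cvtColor(d['color'],cv2.COLOR_RGB2GRAY)
u,v=map(int,proj(d,pt(0,50.6,18,0)));w=g[v-15:v+16,u-15:u+16]
print((u,v));print('\n'.join(' '.join('%3d'%x for x in r) for r in w))
E
```

```text
time_s: 23.98
eef_pos: [657.6, -55.0, 69.4]
ee_rot: [0.0, 0.426, 0.905, 0.0]
force: [-0.1, -0.4, -0.7]
grip_width: 0.384
grip_force: 60.1
time_s: 24.35
eef_pos: [656.3, -54.6, 69.7]
ee_rot: [0.0, 0.427, 0.904, 0.0]
force: [-0.0, 0.8, -1.1]
grip_width: 0.385
grip_force: 60.1
0.6885097667670226 tool dx,dy 0.2328355741774182 0.3429928439354237
hole exp [318.5, 162.0] [318.5, 338.4]
(318, 162)
111 112 113 114 113 102  98  86  72  60  76  98 101 119 127 125 109  93  87  79  84  97 106 116 116 113 113 114 112 114 116
110 116 113 114 103  78  69  57  81 123 137 148 152 159 163 165 160 154 153 139 109  90  90 101 109 109 115 112 116 112 115
114 120 115 100  74  57  78  96 123 140 154 158 164 168 165 165 168 170 172 168 137  97  87  94  94 106 116 115 116 112 111
116 108  87  70  56  83 100 116 123 128 140 139 143 156 170 169 169 170 175 155 115  86  87  90  97  97 107 114 110 113 116
115  85  66  67  87 107 114 113 112 114 115 117 123 136 139 136 147 142 124 104  87  87  81  77  92  96 105 111 112 116 110
 98  72  60  85 107 114 116 110 112 113 108 103 108 107  99  97 105 103  86  81  81  78
[... 2436 characters left out ...]
  61  59  59  59  58  55  58  48  96 107 103 105 104 110 126 136 134 127 116 114
113  98  90  90  79  56  56  57  58  63  57  56  55  61  56  56  56  81  89  97 100 101 104 112 126 134 137 132  96  85 109
116 110  98  92  92  75  68  55  55  60  56  73  74  75  80  81  85  94  97  98 102 101 109 123 135 134 131 122  80  92 111
111 109 102 101  97  95  93  84  73  67  66  77  80  86  86  93  94  92  96  99 107 112 124 135 137 127 118 112 102 112 112
111 112 110 111 104  98 101  99  96  91  82  83  87  86  84  87  93 100 108 115 124 129 131 133 125 116 116 116 113 116 113
113 114 117 112 114 103 102 105 110 107 103 106 108 107 108 111 116 117 119 125 129 131 129 119 112 111 112 112 112 113 113
```

The hole lines up with the expected pixel, and the dowel tip shows centred laterally through it. I'll descend in stages.

```bash
python3 -m pendant '-0.0003 0.0003 0.02 0;0 0 0.01 0;0 0 0.005 0;0 0 0.003 0;0 0 0 0'; python3 -m pendant '0 0 0.003 0;0 0 0 0'
```

```text
time_s: 25.02
eef_pos: [657.0, -54.7, 31.6]
ee_rot: [0.0, 0.427, 0.904, 0.0]
force: [0.1, 0.3, -0.6]
grip_width: 0.385
grip_force: 60.1
time_s: 25.28
eef_pos: [656.8, -54.7, 28.3]
ee_rot: [-0.0, 0.427, 0.904, -0.0]
force: [-0.0, -0.0, -1.5]
grip_width: 0.387
grip_force: 60.0
```

```bash
python3 -m pendant '0 0 0.003 0;0 0 0 0'; python3 -m pendant '0 0 0.003 0;0 0 0 0';  python3 -m pendant '0 0 0.002 0;0 0 0 0'
```

```text
time_s: 25.52
eef_pos: [656.7, -54.7, 25.1]
ee_rot: [-0.0, 0.427, 0.904, -0.0]
force: [0.2, 0.2, -1.0]
grip_width: 0.388
grip_force: 60.1
time_s: 25.78
eef_pos: [656.7, -54.7, 22.1]
ee_rot: [-0.0, 0.427, 0.904, -0.0]
force: [0.5, 0.2, -1.5]
grip_width: 0.382
grip_force: 60.1
time_s: 26.02
eef_pos: [657.0, -54.8, 20.8]
ee_rot: [0.0, 0.427, 0.904, -0.0]
force: [-1.0, 0.1, 1.2]
grip_width: 0.386
grip_force: 60.5
```

Contact came at TCP z = 20.8, right at the expected closed height (20.7). Now I'll push into the springs.

```bash
python3 -m pendant '0 0 0.002 0;0 0 0.002 0;0 0 0 0;0 0 0 0'; python3 -m pendant '0 0 0.002 0;0 0 0 0;0 0 0 0'
```

```text
time_s: 26.52
eef_pos: [657.1, -54.8, 17.3]
ee_rot: [0.0, 0.427, 0.904, -0.0]
force: [-3.1, 0.6, 8.4]
grip_width: 0.384
grip_force: 61.2
time_s: 26.9
eef_pos: [657.1, -54.8, 15.6]
ee_rot: [0.0, 0.427, 0.904, -0.0]
force: [-3.5, 0.3, 9.6]
grip_width: 0.387
grip_force: 61.5
```

```bash
python3 -m pendant '0 0 0.0015 0;0 0 0 0;0 0 0 0;0 0 0 0'
python3 - <<'E'
from h import *
s=ctrl.sense();print(s['force'],s['wrist_torque'],s['eef_pos'])
cap('side');find('side',['upper_mid','lower_face','tape_mid','jar_mid','blower_mid','impeller_mid'])
cap('top');find('top',['upper_mid','tape_mid','jar_mid','blower_mid','impeller_mid'])
E
```

```text
time_s: 27.4
eef_pos: [657.1, -54.8, 14.4]
ee_rot: [0.0, 0.427, 0.904, -0.0]
force: [-4.8, 0.6, 13.7]
grip_width: 0.381
grip_force: 61.7
[-4.80657758  0.60476821 13.71617523] [ 0.09928228  0.94421854 -0.01815175] [657.12176046 -54.77093463  14.39720896]
side upper_mid [([661, -76, 43], 0.61)]
side lower_face [([648, -88, 18], 0.47)]
side tape_mid [([396, 180, 11], 0.77)]
side jar_mid [([733, 87, 20], 0.46)]
side blower_mid [([561, -296, 32], 0.75)]
side impeller_mid [([660, -74, 43], 0.26)]
top upper_mid []
top tape_mid []
top jar_mid [([718, 111, 52], 0.88), ([567, -282, 34], 0.24)]
top blower_mid [([568, -282, 37], 0.91)]
top impeller_mid []
```

Depth is about 6.3 mm at 13.7 N. A side load of -4.8 N in x has built up, so I'll ease about 1 mm towards -x to keep the faces flush.

```bash
python3 -m pendant '0.0006 -0.0008 0 0;0 0 0 0;0 0 0 0'
python3 - <<'E'
from h import *
s=ctrl.sense();print(s['force'],s['wrist_torque'],s['eef_pos'])
E
```

```text
time_s: 28.42
eef_pos: [657.1, -54.8, 14.8]
ee_rot: [0.002, 0.427, 0.904, 0.0]
force: [-0.3, 2.2, 10.8]
grip_width: 0.384
grip_force: 61.6
[-0.3414394   2.22455628 10.77541644] [ 0.1823289   0.39360824 -0.07427611] [657.1499014  -54.83117341  14.81121052]
```

```bash
python3 -m pendant '0 0 0 0;0 0 0 0'; python3 -c "
from rig import ctrl
print(ctrl.finish_job())"
```

```text
time_s: 28.68
eef_pos: [657.1, -54.8, 14.8]
ee_rot: [0.002, 0.427, 0.904, 0.0]
force: [-0.6, 1.4, 11.2]
grip_width: 0.387
grip_force: 61.6
the job is handed in; nothing more can be done
None
```

I seated the impeller, fitted the upper half on the dowels and handed in at 28.7 s, still gripping (about 60 N) and pressing the pair about 6 mm of the 8 mm travel; flushness rests on contact coming at the expected closed height, not on a final picture, and no verdict came back.

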